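Stand the leaning test tube in the empty ring stand

TASK

Pull the stoppered test tube out of the beaker it leans in and stand it upright, stopper up, in the ring of the empty stand, lowering it all the way to the stand's base before you let go. Leave the beaker standing upright, and leave the tube in the other stand, the measuring cylinder and the bottle where they are.

Things in the scene. Friction and masses are not known exactly. Their poses are not given: they have to be found in the camera images.
- tube: The test tube to be moved: glass, 25 mm diameter, round bottom, 180 mm long plus a 15 mm cork stopper (25 to 29 mm wide), 195 mm in all, 80 g; paper band 105 to 135 mm from the foot. Origin at the foot (bottom of the round end, on the axis), z along the tube to the stopper. It starts leaning about 31 degrees in the beaker, top towards the robot's side, some 80 mm of it beyond the rim.
- beaker: Plain glass beaker, loose, 84 mm outer diameter, 100 mm tall, wall 3 mm, floor 5 mm thick, about 220 g. Origin at the centre of its underside, z up.
- stand: The empty ring stand, fixed: grey base plate 120 x 90 x 12 mm, on it a steel collar (inner diameter 34 mm, 10 mm high), above it a flared steel ring carried by a 12 mm post. Origin on the axis of ring and collar, at bench level, z up. The post is 52 mm from the axis along the stand's +x and 95 mm tall, lower than the ring's rim.
- stand_ring (a point): Centre of the mouth of the empty stand's ring, 98 mm above the bench. The ring is 16 mm high and flared: inner diameter about 44 mm at the mouth, 34 mm at its lower edge; outer diameter 52 mm.
- stand_seat (a point): Where the tube's foot is to stand in the empty stand: centre of the collar, on the top of the base plate, 12 mm above the bench.
- full_stand: The other ring stand, of the same shape and size and fixed too, already holding a tube. Origin on the axis of ring and collar, on the bench.
- standing_tube: A tube of the same shape and size as the one to be moved, standing in the other stand; its top is 207 mm above the bench. Leave it alone. Origin at its foot, z towards the stopper.
- cylinder: Glass measuring cylinder, a bystander: 28 mm in diameter, 212 mm tall, on a round foot 64 mm in diameter. Origin at the centre of its underside.
- bottle: White capped bottle, a bystander: 68 mm in diameter, 160 mm tall. Origin at the centre of its underside.
There are look-alikes about, which are no part of the job. Leave any orange look-alike of the tube alone. Leave any orange or red look-alike of the stand alone.

How it is judged:
By the outcome, as a careful person would: the job done as asked, in the order asked, and still so for the second after the job is handed in, with the robot touching nothing.
It also fails if it takes over 58 s, if anything falls off the work surface, if the arm or the gripper's body presses on something with over 40 N, if the wrist force passes 120 N, or if a joint passes its speed limit or range.

ROBOT

A 7-joint arm with a two-finger parallel gripper is mounted at the origin on the work surface. World frame = base frame: x ahead of the robot, y to its left, z up, the work surface at z = 0. Lengths are in m, angles in rad, forces in N, time in s.
With the tool pointing down it reaches from about 0.4 to 0.85 m from the base axis. Payload 10.4 kg.
Tool frame: the origin (TCP) lies between the finger pads; the fingertips stand arm.finger_overhang ahead of it and the grasp point (between the pads) lies 2 mm behind it (arm.finger_overhang is the distance from the TCP to the fingertips, in m); z points along the fingers, y is the line along which they close (so a half turn about z gives the same grasp; the last joint's range is limited). The gripper opens to 87 mm and grips with 3 to 60 N. Pads are 19 mm wide; open, the fingers measure 117 mm over their backs; the gripper's body (75 mm by 190 mm) begins 51 mm behind the grasp point.
Start: joints at [1.093, 0.332, -0.065, 1.46, 0.022, 1.35, -0.088], TCP at [0.275, -0.561, 0.24] pointing down, gripper open.
Joint ranges: [-2.6, 2.6], [-0.5, 2.12], [-1.47, 1.34], [0.16, 2.42], [-1.27, 4.41], [0.06, 2.06], [-2.6, 2.6]. Speed limits (rad/s): [2.22, 2.22, 2.79, 2.79, 3.14, 3.14, 3.14].

INTERFACE

Orientations are given as a 3x3 rotation matrix whose columns are the frame's x, y, z axes.
In Python, from rig import get_state, imaging, arm gives the robot as it stands. The module is installed in compiled form; this text tells all that it offers.
- The arm moves only by the tool step_arm, never from a script. Its argument "series" is a list of rows, each a list of 4 numbers: the shift along the tool's x, y, z in mm, then the turn about the tool's z in rad. A call has 1 to 12 rows; each row shifts and turns the commanded pose from where the row before left it, along the tool's axes as they then stand; what a row does not reach is not made up. A row lasts 1/10 s, in which the tool goes at most 50 mm and 8.59 degrees, less where a joint would pass 70% of its speed; a pose out of reach is approached as far as the arm can. A call is refused whole if a number of a shift passes 50 or a number of a turn 0.15, either way. A call with a gripper value outside its range is refused whole. "grip" is the finger opening in mm, from 0 to 87, set as the call begins (left out, the last holds). The fingers move at their own pace and stop on an object; "grip_force" is the grip in N (left out, the last holds). Time passes only in rows, so rows that do not move let the fingers close. It gives the time, the measured TCP pose, the force, the opening and the grip force at its end, in the units of the state.
- get_state(): the state, without advancing time (a new reading comes with each control period).
- imaging.capture(name): name is "side" or "top"; returns (picture, depth): 480x640x3 uint8, red, green, blue; 480x640 float32, m along the optical axis (not along the pixel's ray), 0 where there is no reading.
- imaging.camera_params(name): a dict with "camera_matrix" (3x3 intrinsics, pixels), "k1" (the pictures are not rectified: a ray, as slopes to the right and down, at radius r is drawn at 1 + k1 r^2 times it, then the intrinsics apply), "eye" and "attitude" of the camera in the world. Camera axes: x right, y down, z forward; pixel columns grow to the right and rows downward; lengths in m; the calibration is good to about 2 mm. A picture is of the moment at which its call begins. camera_params takes no time and is no camera call.
- arm.sign_off(): hands the job in; it is judged then, once.
Trained networks look in the newest picture that a camera, given by its name, has taken for a name from the list of things; names that differ only in an ending like _2 or _b are one class to them, and where a whole thing is asked for, a point or a joint stands for the part that bears it (a point fixed in the world has none). Each returns a list of dicts, best first, with "confidence" (0 to 1); they miss things now and then, are a little off and sometimes report something else, mostly with a low value. They report only what shows in the picture. A call takes as long as a camera call. They do not tell look-alikes from the thing itself.
- imaging.spot_in(camera, query): "uv" ([column, row] in pixels, amid what is visible of it).
- imaging.cut_out(camera, query): "region" (480x640 bool, what is visible of it) and "uv" ([column, row] in pixels, amid what is visible of it).
- imaging.place_of(camera, query): "uv" ([column, row] in pixels: a listed point, or the origin of a listed thing).
The state is a dict: "clock": time; "joint_pos": joint angles; "dq": joint speeds; "joint_efforts": joint torques, N m; "eef_pos": TCP position; "tcp_rot": TCP orientation; "ft_force": force on the tool from outside, world axes, zero at the start; "torque": the same for the moment, N m; "gripper_width": finger opening in m; "gripper_force": force on a finger pad.
Only numpy, scipy, OpenCV 4.12 (cv2) and the standard library are available. Lean on these libraries where they do the work, as an engineer would, in place of code of your own. Each camera call takes 0.05 s, during which the arm holds its last target. There are 200 camera calls.

## Working session

There is one attempt and no reset: what is moved stays moved. The work goes in short steps, Python scripts to look and compute and a tool call to move; the robot and the scene stay as the last step left them, time stands still between calls to the robot, and variables do not carry over. Pictures are saved under pics/ and viewed, at most 10 in all, crops included, and the job is handed in when it is done.

Besides the shell and the picture viewer there is one more tool, called after ">>>" by a JSON object that holds its "name" and its "arguments". step_arm: Moves the arm, as the interface text tells. Its arguments: {"type":"object","properties":{"series":{"type":"array"},"grip":{"type":"number"},"grip_force":{"type":"number"}},"required":["series"]}

```bash
mkdir -p pics; cat > h.py <<'E'
import numpy as np, cv2
from rig import get_state, imaging, arm
def ray(cam,uv):
    p=imaging.camera_params(cam);K=np.array(p["camera_matrix"]);k=p["k1"]
    d=(np.array(uv,float)-K[:2,2])/[K[0,0],K[1,1]]
    s=d.copy()
    for _ in range(20): s=d/(1+k*(s@s))
    return np.array(p["eye"]),np.array(p["attitude"]),np.array([s[0],s[1],1.])
def pt(cam,uv,depth):
    e,R,s=ray(cam,uv);return e+R@(s*depth)
def atz(cam,uv,z):
    e,R,s=ray(cam,uv);d=R@s;return e+d*(z-e[2])/d[2]
def proj(cam,P):
    p=imaging.camera_params(cam);K=np.array(p["camera_matrix"])
    c=(np.atleast_2d(P)-p["eye"])@np.array(p["attitude"]);s=c[:,:2]/c[:,2:]
    s=s*(1+p["k1"]*(s**2).sum(1,keepdims=True));return s*[K[0,0],K[1,1]]+K[:2,2]
def cloud(cam,dep,mask):
    v,u=np.nonzero(mask&(dep>0));return np.array([pt(cam,(a,b),dep[b,a]) for a,b in zip(u,v)])
E
python3 - <<'E'
from h import *
np.set_printoptions(precision=3,suppress=True)
print(arm.finger_overhang, get_state()["tcp_rot"])
for c in("side","top"):
    im,d=imaging.capture(c);cv2.imwrite(f"pics/{c}0.png",im[...,::-1]);np.save(f"{c}0.npy",d)
    p=imaging.camera_params(c);print(c,p)
    for q in("tube","beaker","stand","stand_ring","stand_seat","full_stand","standing_tube","cylinder","bottle"):
        for r in imaging.place_of(c,q)[:4]:
            u=np.round(r["uv"]).astype(int);z=d[min(max(u[1],0),479),min(max(u[0],0),639)]
            print(c,q,round(r["confidence"],2),u,pt(c,u,z), 'z0',atz(c,r["uv"],{"stand_ring":.098,"stand_seat":.012}.get(q,0))[:2])
E
```

```text
0.017 [[ 0.898  0.439 -0.001]
 [ 0.439 -0.898  0.001]
 [-0.    -0.001 -1.   ]]
side {'camera_matrix': array([[615.557,   0.   , 320.899],
       [  0.   , 615.557, 248.451],
       [  0.   ,   0.   ,   1.   ]]), 'k1': -0.08054758211262411, 'eye': array([0.337, 1.002, 0.719]), 'attitude': array([[-0.951, -0.146,  0.274],
       [-0.31 ,  0.497, -0.811],
       [-0.018, -0.856, -0.517]])}
side tube 0.65 [278 384] [0.643 0.327 0.018] z0 [0.65  0.309]
side beaker 0.95 [344 371] [0.545 0.28  0.032] z0 [0.555 0.247]
side stand 0.81 [249 266] [0.831 0.015 0.018] z0 [ 0.842 -0.009]
side stand 0.8 [345 215] [ 0.703 -0.272  0.012] z0 [ 0.71  -0.296]
side stand 0.78 [339 279] [0.637 0.001 0.014] z0 [ 0.643 -0.017]
side stand_ring 0.89 [346 178] [ 0.713 -0.315  0.09 ] z0 [ 0.708 -0.296]
side stand_ring 0.81 [340 238] [ 0.645 -0.035  0.089] z0 [ 0.642 -0.022]
side stand_ring 0.8 [251 228] [ 0.838 -0.024  0.088] z0 [ 0.829 -0.009]
side stand_seat 0.73 [255 262] [ 0.829 -0.011  0.013] z0 [ 0.829 -0.013]
side stand_seat 0.7 [342 273] [ 0.637 -0.022  0.014] z0 [ 0.637 -0.024]
side stand_seat 0.56 [34
[... 1329 characters left out ...]
and_ring 0.53 [464 331] [ 0.519 -0.261  0.1  ] z0 [ 0.52  -0.262]
top stand_seat 0.94 [331 170] [ 0.838 -0.008  0.011] z0 [ 0.838 -0.008]
top stand_seat 0.83 [475 238] [ 0.694 -0.281  0.102] z0 [ 0.702 -0.303]
top stand_seat 0.77 [338 268] [ 0.638 -0.025  0.015] z0 [ 0.638 -0.026]
top full_stand 0.67 [464 330] [ 0.521 -0.261  0.101] z0 [ 0.515 -0.284]
top standing_tube 0.97 [467 328] [ 0.523 -0.274  0.067] z0 [ 0.52  -0.289]
top standing_tube 0.74 [207 306] [0.558 0.239 0.007] z0 [0.558 0.24 ]
top cylinder 0.7 [395 232] [ 0.706 -0.133  0.074] z0 [ 0.714 -0.141]
top cylinder 0.63 [335 262] [ 0.65  -0.019  0.015] z0 [ 0.651 -0.018]
top bottle 0.65 [264 217] [0.725 0.113 0.126] z0 [0.742 0.128]
```

View pics/side0.png

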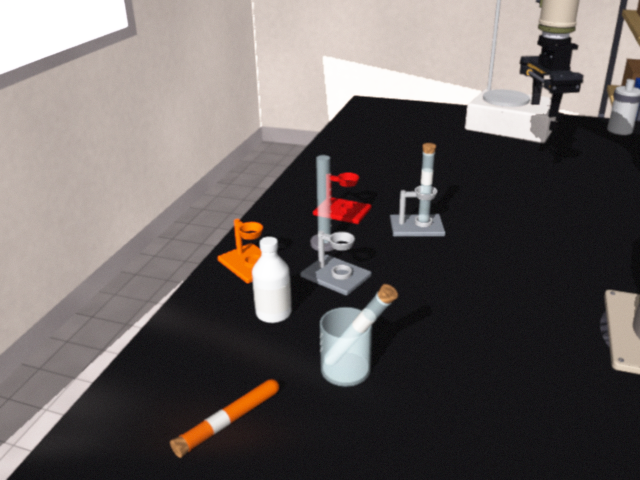

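View pics/top0.png

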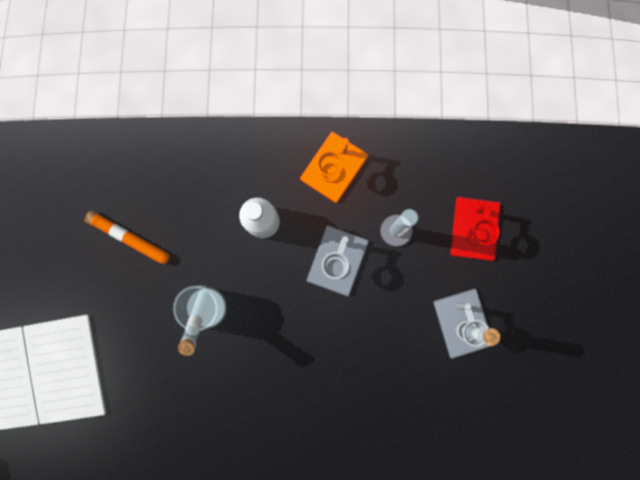

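Candidates for the tube: the one leaning in the beaker, stopper at side (388,293) / top (187,347), is the target. The orange tube, side (225,420), is a decoy, and the tube at side (428,180) is in the full stand. Stands: the grey empty one, side (340,275) / top (335,265), is the target. The orange one (250,260), the red one (345,210) and the full one (423,225) are not.

```bash
python3 - <<'E'
from h import *
np.set_printoptions(precision=3,suppress=True)
ims=[]
for c,(x0,x1,y0,y1) in {"side":(300,420,270,400),"top":(160,240,275,365)}.items():
    im=cv2.imread(f"pics/{c}0.png");d=np.load(f"{c}0.npy");hsv=cv2.cvtColor(im,cv2.COLOR_BGR2HSV)
    m=np.zeros(d.shape,bool);m[y0:y1,x0:x1]=True
    k=m&(hsv[...,1]>90)&(hsv[...,0]<25)&(hsv[...,2]>60)
    P=cloud(c,d,k);v,u=np.nonzero(k)
    print(c,"cork n",len(u),"uv",u.mean(),v.mean(),"med",np.median(P,0))
    w=m&(hsv[...,1]<30)&(hsv[...,2]>215)
    if w.any(): v,u=np.nonzero(w);print("white",len(u),u.mean(),v.mean(),np.median(cloud(c,d,w),0))
    for r in [x for x in imaging.cut_out(c,"tube")]:
        reg=r["region"];v,u=np.nonzero(reg);print("tube",r["confidence"],r["uv"],reg.sum(),u.min(),u.max(),v.min(),v.max())
        if (reg&m).sum()>.5*reg.sum():
            Q=cloud(c,d,reg);Q=Q[Q[:,2]>.11];
            if len(Q)>20: 
                a=Q.mean(0);V=np.linalg.svd(Q-a,full_matrices=False)[2][0];print(a,V*np.sign(V[2]),len(Q))
    ims.append(cv2.resize(im[y0:y1,x0:x1],(400,480),interpolation=cv2.INTER_CUBIC))
# triangulate cork centre
def tri(a,b):
    e1,R1,s1=ray("side",a);e2,R2,s2=ray("top",b);d1=R1@s1;d2=R2@s2
    t=np.linalg.lstsq(np.c_[d1,-d2],e2-e1,rcond=None)[0];p=e1+t[0]*d1;q=e2+t[1]*d2;return (p+q)/2,np.linalg.norm(p-q)
print(tri((388,293),(187,347)))
cv2.imwrite("pics/crop.png",np.hstack(ims))
E
```

```text
side cork n 290 uv 387.41379310344826 293.08620689655174 med [0.489 0.245 0.173]
white 1734 347.017877739331 349.20588235294116 [0.541 0.28  0.073]
tube 0.78 [373.4, 309.1] 1005 342 396 285 337
[0.503 0.249 0.15 ] [-0.548 -0.09   0.832] 762
tube 0.57 [222.8, 416.0] 2168 169 279 378 456
top cork n 216 uv 185.86574074074073 347.68518518518516 med [0.487 0.241 0.175]
white 29 189.6551724137931 321.1034482758621 [0.532 0.248 0.123]
tube 0.76 [191.8, 325.8] 946 178 210 290 354
[0.507 0.239 0.153] [-0.612  0.008  0.791] 529
tube 0.64 [127.6, 237.9] 1074 85 168 212 263
tube 0.61 [398.9, 230.4] 896 381 416 210 245
(array([0.487, 0.24 , 0.171]), np.float64(0.001109449072102855))
```

View pics/crop.png

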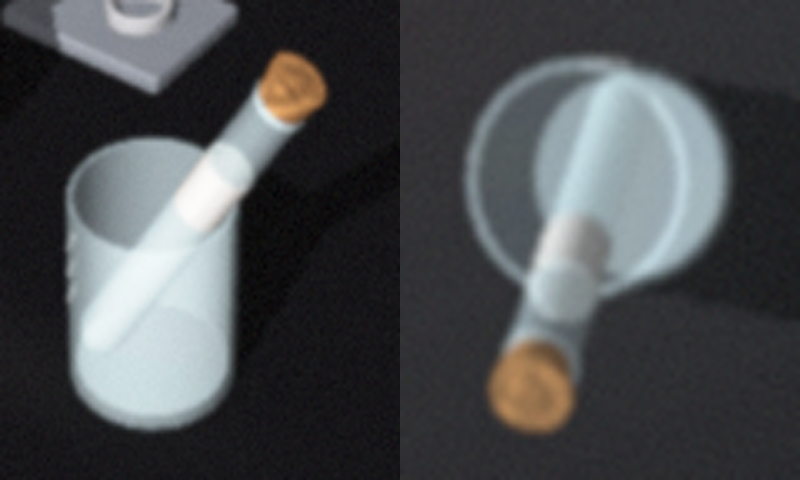

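The crop confirms the choice: clear glass tube with a cork and white band, leaning in the beaker, with the cork toward the robot.

```bash
python3 - <<'E'
from h import *
np.set_printoptions(precision=3,suppress=True)
def tri(a,b):
    e1,R1,s1=ray("side",a);e2,R2,s2=ray("top",b);d1=R1@s1;d2=R2@s2
    t=np.linalg.lstsq(np.c_[d1,-d2],e2-e1,rcond=None)[0];p=e1+t[0]*d1;q=e2+t[1]*d2;return (p+q)/2,np.linalg.norm(p-q)
c,e=tri((387,293),(186,347.5));b,e2=tri((363,321.5),(194.5,320));print(c,e,b,e2,np.linalg.norm(c-b),(c-b)/np.linalg.norm(c-b))
# ring mouth circle refine: model projected vs bright ring
s=get_state();R=s["tcp_rot"]
for P in ([.275,-.561,.30],[.50,.24,.30]): print((R.T@(np.array(P)-s["eef_pos"]))*1000)
E
```

```text
[0.488 0.241 0.172] 0.0009345579426238278 [0.529 0.241 0.107] 0.007996477067079205 0.07664128636150414 [-0.541  0.007  0.841]
[  0.557  -0.247 -60.432]
[ 554.57  -620.969  -60.442]
```

>>> {"name": "step_arm", "arguments": {"series": [[0, 0, -15, 0.1], [0, 0, -15, 0.1], [0, 0, -15, 0.1], [0, 0, -15, 0.1], [14, -30, 0, 0], [14, -30, 0, 0], [14, -30, 0, 0], [14, -30, 0, 0], [14, -30, 0, 0], [14, -30, 0, 0], [14, -30, 0, 0], [14, -30, 0, 0]], "grip": 60, "grip_force": 10}}

```text
clock: 2.3
eef_pos: [0.3736, -0.3144, 0.2998]
tcp_rot: [[0.998, 0.055, 0.0], [0.055, -0.998, -0.0], [0.0, 0.0, -1.0]]
ft_force: [1.4, -0.0, 0.3]
gripper_width: 0.0598
gripper_force: 0.0
```

>>> {"name": "step_arm", "arguments": {"series": [[14, -40, 0, 0], [14, -40, 0, 0], [14, -40, 0, 0], [14, -40, 0, 0], [14, -40, 0, 0], [14, -40, 0, 0], [14, -40, 0, 0], [14, -40, 0, 0], [14, -40, 0, 0], [14, -40, 0, 0], [12, -40, 0, 0], [0, 0, 0, 0]]}}

```text
clock: 3.5
eef_pos: [0.5005, 0.1381, 0.2996]
tcp_rot: [[0.998, 0.063, -0.0], [0.063, -0.998, 0.003], [0.0, -0.003, -1.0]]
ft_force: [-0.2, -0.1, -0.3]
gripper_width: 0.06
gripper_force: 0.0
```

>>> {"name": "step_arm", "arguments": {"series": [[3, -26, 0, 0], [3, -26, 0, 0], [3, -26, 0, 0], [2, -25, 0, 0], [0, 0, 0, 0], [0, 0, 25, 0], [0, 0, 25, 0], [0, 0, 20, 0], [0, 0, 0, 0]]}}

```text
clock: 4.4
eef_pos: [0.5055, 0.2335, 0.2271]
tcp_rot: [[0.999, 0.054, -0.004], [0.054, -0.999, -0.002], [-0.004, 0.002, -1.0]]
ft_force: [-0.0, 0.2, 0.9]
gripper_width: 0.0602
gripper_force: 0.0
```

```bash
python3 - <<'E'
from h import *
s=get_state();print(s["eef_pos"],s["tcp_rot"])
im,d=imaging.capture("side");a=im[230:400,280:450].copy();cv2.imwrite("pics/s1.png",cv2.resize(a[...,::-1],(560,560)))
print(proj("side",s["eef_pos"]))
E
```

```text
[0.50545062 0.23346371 0.22710424] [[ 0.99855404  0.05362965 -0.0037012 ]
 [ 0.05362166 -0.99855884 -0.00222602]
 [-0.00381525  0.00202433 -0.99999067]]
[[378.30360551 258.04328393]]
```

View pics/s1.png

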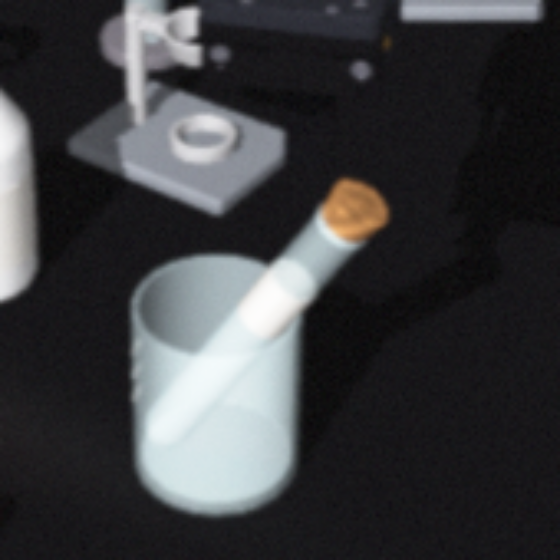

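The gripper body is above the tube, the tube is undisturbed, and the cork is at crop (355,210). I'll descend with a 7 mm y correction.

>>> {"name": "step_arm", "arguments": {"series": [[0, -7, 0, 0], [0, 0, 20, 0], [0, 0, 20, 0], [0, 0, 20, 0], [0, 0, 20, 0], [0, 0, 8, 0], [0, 0, 0, 0], [0, 0, 0, 0]]}}

```text
clock: 5.25
eef_pos: [0.5065, 0.2429, 0.1429]
tcp_rot: [[0.998, 0.055, 0.002], [0.055, -0.998, 0.001], [0.002, -0.001, -1.0]]
ft_force: [-0.1, -0.0, -0.7]
gripper_width: 0.0603
gripper_force: 0.0
```

```bash
python3 - <<'E'
from h import *
s=get_state();print(s["eef_pos"],s["ft_force"])
o=[]
for c in("side","top"):
    im,d=imaging.capture(c);hsv=cv2.cvtColor(im,cv2.COLOR_RGB2HSV)
    u,v=proj(c,s["eef_pos"])[0];print(u,v);u=int(u);v=int(v);a=im[v-70:v+80,u-65:u+65]
    o.append(cv2.resize(a[...,::-1],(400,460)))
cv2.imwrite("pics/s2.png",np.hstack(o))
E
```

```text
[0.50649671 0.24291764 0.14289738] [-0.06068203 -0.00396426 -0.65080507]
374.5415151423367 306.742640716765
189.08452094128702 335.4421535380616
```

View pics/s2.png

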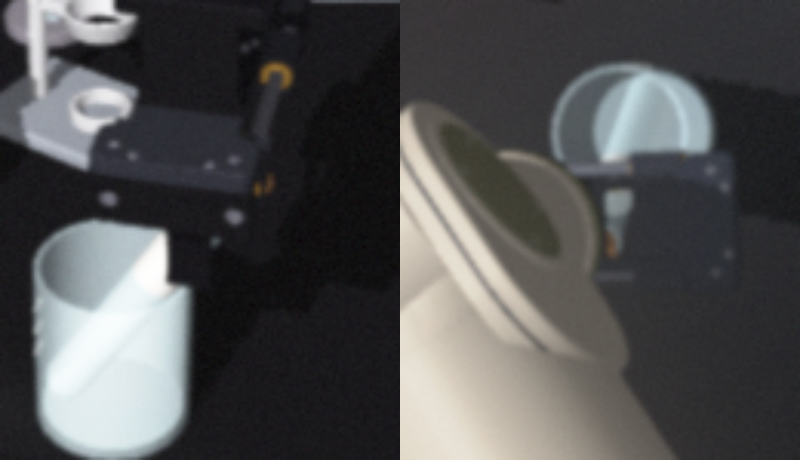

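The near finger covers the tube just above the band, and the beaker is upright. Closing with a light grip.

>>> {"name": "step_arm", "arguments": {"series": [[0, 0, 0, 0], [0, 0, 0, 0], [0, 0, 0, 0], [0, 0, 0, 0], [0, 0, 0, 0], [0, 0, 0, 0], [0, 0, 0, 0], [0, 0, 0, 0]], "grip": 15, "grip_force": 5}}

```text
clock: 6.15
eef_pos: [0.5059, 0.2423, 0.1415]
tcp_rot: [[0.999, 0.055, -0.0], [0.055, -0.999, -0.0], [-0.0, 0.0, -1.0]]
ft_force: [-0.7, -0.9, 1.3]
gripper_width: 0.0248
gripper_force: 5.0
```

>>> {"name": "step_arm", "arguments": {"series": [[7, 0, -4, 0], [6.5, 0, -3.5, 0], [6, 0, -3, 0], [6, 0, -2, 0], [6, 0, -2, 0], [6, 0, -2, 0], [6, 0, -1.5, 0], [6, 0, -1.5, 0], [6, 0, -1, 0], [6, 0, -1, 0], [6, 0, -0.5, 0], [0, 0, 0, 0]], "grip_force": 4}}

```text
clock: 7.35
eef_pos: [0.5741, 0.246, 0.1635]
tcp_rot: [[0.999, 0.054, 0.0], [0.054, -0.999, 0.0], [0.0, -0.0, -1.0]]
ft_force: [-0.2, 0.2, -0.6]
gripper_width: 0.0248
gripper_force: 4.0
```

```bash
python3 - <<'E'
from h import *
s=get_state();print(s["eef_pos"],s["ft_force"],s["gripper_width"])
im,d=imaging.capture("side")
u,v=proj("side",s["eef_pos"])[0];print(u,v);u=int(u);v=int(v);a=im[v-70:v+110,u-90:u+90]
cv2.imwrite("pics/s3.png",cv2.resize(a[...,::-1],(540,540)))
E
```

```text
[0.57407786 0.24598285 0.16346171] [-0.21653854  0.18820117 -0.62580278] 0.02479946002522431
332.4881833784888 289.92755559039017
```

View pics/s3.png

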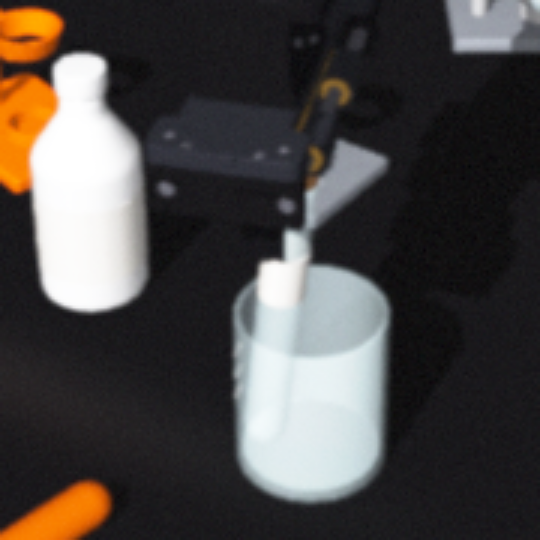

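The tube has pivoted to nearly upright in the beaker: foot at crop (265,432), band at (285,280), so about 4–5° is left. I'll go a little further, then lift.

>>> {"name": "step_arm", "arguments": {"series": [[4, 0, 0, 0], [4, 0, 0, 0], [0, 0, 0, 0], [0, 0, -6, 0], [0, 0, -12, 0], [0, 0, -18, 0], [0, 0, -20, 0], [0, 0, -20, 0], [0, 0, -20, 0], [0, 0, -20, 0], [0, 0, -20, 0], [0, 0, 0, 0]]}}

```text
clock: 8.6
eef_pos: [0.5819, 0.2475, 0.3037]
tcp_rot: [[0.998, 0.055, 0.005], [0.055, -0.998, 0.002], [0.005, -0.002, -1.0]]
ft_force: [0.7, 1.2, -1.1]
gripper_width: 0.0244
gripper_force: 4.0
```

```bash
python3 - <<'E'
from h import *
s=get_state();p=s["eef_pos"];print(p,s["ft_force"],s["gripper_width"],s["gripper_force"])
im,d=imaging.capture("side")
print(proj("side",p),proj("side",p-[0,0,.035]),proj("side",p-[0,0,.153]))
u,v=proj("side",p)[0];u=int(u);v=int(v);a=im[v-40:v+160,u-100:u+100]
cv2.imwrite("pics/s4.png",cv2.resize(a[...,::-1],(600,600)));print(u-100,v-40)
E
```

```text
[0.58194416 0.24745829 0.30365762] [ 0.68838341  1.24034852 -1.13354679] 0.024430074678115244 3.9579961383424234
[[326.24797784 210.34353773]] [[326.56000123 231.31387232]] [[327.51943282 296.26709809]]
226 170
```

View pics/s4.png

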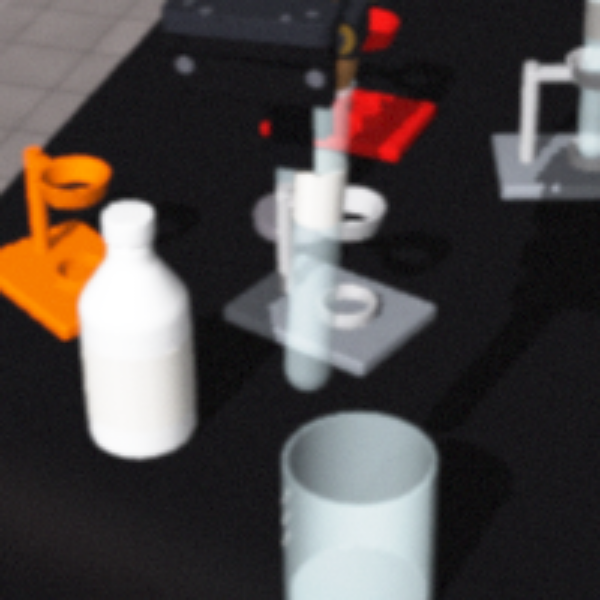

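The tube is clear of the beaker, foot at crop (306,388), and the beaker is standing at (358,500). The tube is held near one pad edge and leans about 3°, with the foot roughly under the TCP. I'll grip a bit firmer and carry it gently to above the ring.

>>> {"name": "step_arm", "arguments": {"series": [[0, 0, 0, 0], [0, 0, 0, 0], [1, 5, 0, 0], [1, 10, 0, 0], [3, 16, 0, 0], [3, 16, 0, 0], [3, 16, 0, 0], [3, 16, 0, 0], [3, 16, 0, 0], [3, 16, 0, 0], [3, 16, 0, 0], [3, 16, 0, 0]], "grip_force": 8}}

```text
clock: 9.85
eef_pos: [0.6154, 0.1038, 0.2995]
tcp_rot: [[0.999, 0.055, 0.0], [0.055, -0.999, -0.0], [0.0, 0.0, -1.0]]
ft_force: [-0.2, -1.4, -0.7]
gripper_width: 0.0241
gripper_force: 7.9
```

>>> {"name": "step_arm", "arguments": {"series": [[3, 16, 0, 0], [3, 16, 0, 0], [3, 16, 0, 0], [3, 16, 0, 0], [3, 16, 0, 0], [2, 16, 0, 0], [1, 13, 0, 0], [1, 9, 0, 0], [0, 5, 0, 0], [0, 0, 0, 0], [0, 0, 0, 0], [0, 0, 0, 0]]}}

```text
clock: 11.05
eef_pos: [0.6407, -0.0156, 0.2997]
tcp_rot: [[0.998, 0.056, 0.0], [0.056, -0.998, 0.0], [0.0, -0.0, -1.0]]
ft_force: [0.8, -0.2, -1.4]
gripper_width: 0.0242
gripper_force: 7.9
```

```bash
python3 - <<'E'
from h import *
s=get_state();p=s["eef_pos"];print(p,s["ft_force"],s["gripper_width"],s["gripper_force"])
im,d=imaging.capture("side")
print("under tcp",proj("side",p-[0,0,.035]),proj("side",p-[0,0,.157]))
print("ring",proj("side",[.640,-.020,.098]), "right edge",proj("side",[.614,-.020,.098]))
for q in("stand_ring","stand_seat","tube"):
    print(q,[(r["uv"],round(r["confidence"],2)) for r in imaging.place_of("side",q)])
u,v=proj("side",p)[0];u=int(u);v=int(v);a=im[v-20:v+130,u-75:u+75]
cv2.imwrite("pics/s5.png",cv2.resize(a[...,::-1],(600,600)));print(u-75,v-20)
E
```

```text
[ 0.64069512 -0.01563338  0.29967067] [ 0.76453161 -0.15761004 -1.42506876] 0.02416121652876518 7.899361939895471
under tcp [[339.26429659 161.76194136]] [[339.42616235 219.44458922]]
ring [[340.43056292 238.11698679]] right edge [[352.95451952 239.96582104]]
stand_ring [([252.6, 224.1], 0.93), ([343.1, 239.6], 0.92), ([344.3, 177.7], 0.82), ([423.0, 226.7], 0.59)]
stand_seat [([341.8, 273.2], 0.84), ([350.6, 207.4], 0.74), ([251.7, 262.1], 0.58)]
tube [([337.5, 217.3], 0.79), ([279.7, 380.4], 0.69)]
264 124
```

View pics/s5.png

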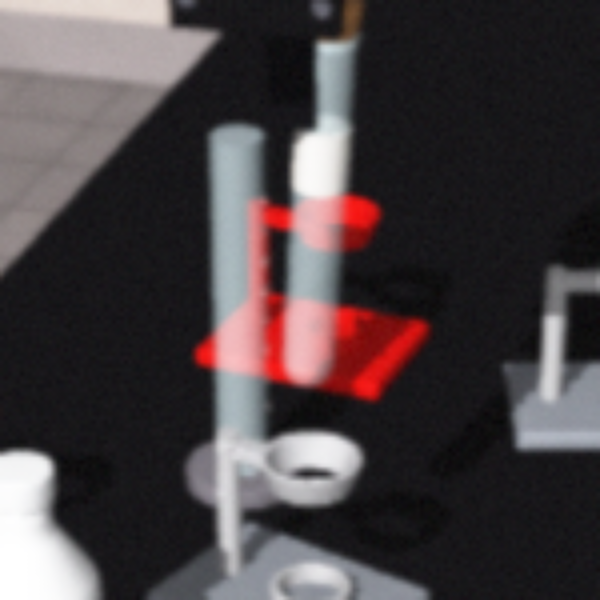

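The foot at crop (307,380) is above the ring, whose mouth is at (315,456). A correction of about 3 mm toward −x and −y, then down while watching the force.

>>> {"name": "step_arm", "arguments": {"series": [[-3, 3, 0, 0], [0, 0, 10, 0], [0, 0, 15, 0], [0, 0, 12, 0], [0, 0, 8, 0], [0, 0, 8, 0], [0, 0, 8, 0], [0, 0, 8, 0], [0, 0, 0, 0]]}}

```text
clock: 12.15
eef_pos: [0.6375, -0.0198, 0.2293]
tcp_rot: [[0.998, 0.055, -0.002], [0.055, -0.998, -0.0], [-0.002, -0.0, -1.0]]
ft_force: [-0.0, -0.2, -0.2]
gripper_width: 0.0242
gripper_force: 7.9
```

```bash
python3 - <<'E'
from h import *
s=get_state();p=s["eef_pos"];print(p,s["ft_force"],s["gripper_width"],s["gripper_force"])
im,d=imaging.capture("side")
u,v=proj("side",p)[0];u=int(u);v=int(v);a=im[v-20:v+130,u-75:u+75]
cv2.imwrite("pics/s6.png",cv2.resize(a[...,::-1],(600,600)));print(u-75,v-20)
E
```

```text
[ 0.63750228 -0.01983489  0.22925699] [-0.00676387 -0.20361951 -0.20709279] 0.024159746644223667 7.897695019181583
266 158
```

View pics/s6.png

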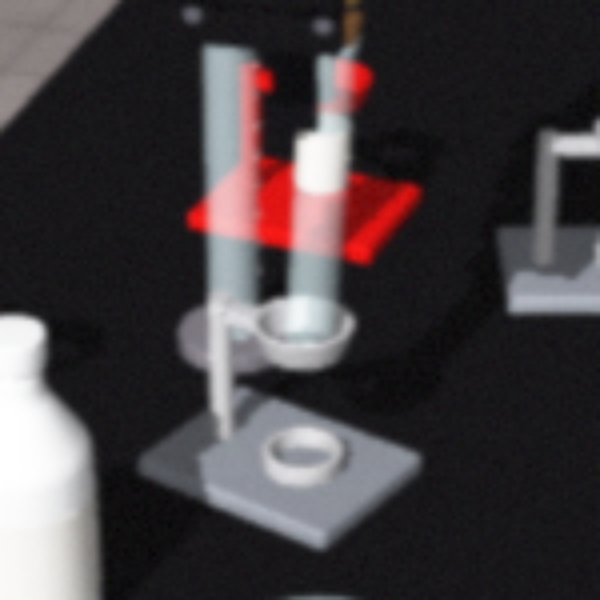

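The foot is inside the ring at crop (312,335), force about 0, tube roughly 4 mm towards −x of the ring centre (304,328). I'll nudge +x 4 and go on down slowly.

>>> {"name": "step_arm", "arguments": {"series": [[2, 0, 0, 0], [2, 0, 0, 0], [0, 0, 6, 0], [0, 0, 6, 0], [0, 0, 6, 0], [0, 0, 6, 0], [0, 0, 6, 0], [0, 0, 5, 0], [0, 0, 0, 0]]}}

```text
clock: 13.1
eef_pos: [0.6415, -0.0196, 0.1946]
tcp_rot: [[0.998, 0.055, -0.001], [0.055, -0.998, -0.0], [-0.001, -0.0, -1.0]]
ft_force: [0.4, 0.0, -1.2]
gripper_width: 0.0246
gripper_force: 7.9
```

```bash
python3 - <<'E'
from h import *
s=get_state();p=s["eef_pos"];print(p,s["ft_force"],s["gripper_width"],s["gripper_force"])
im,d=imaging.capture("side")
u,v=proj("side",p)[0];u=int(u);v=int(v);a=im[v-20:v+130,u-75:u+75]
cv2.imwrite("pics/s7.png",cv2.resize(a[...,::-1],(600,600)));print(u-75,v-20)
E
```

```text
[ 0.64152342 -0.01961949  0.19456733] [ 0.35500597  0.02183105 -1.15200546] 0.024627726092617427 7.8975965037739115
264 174
```

View pics/s7.png

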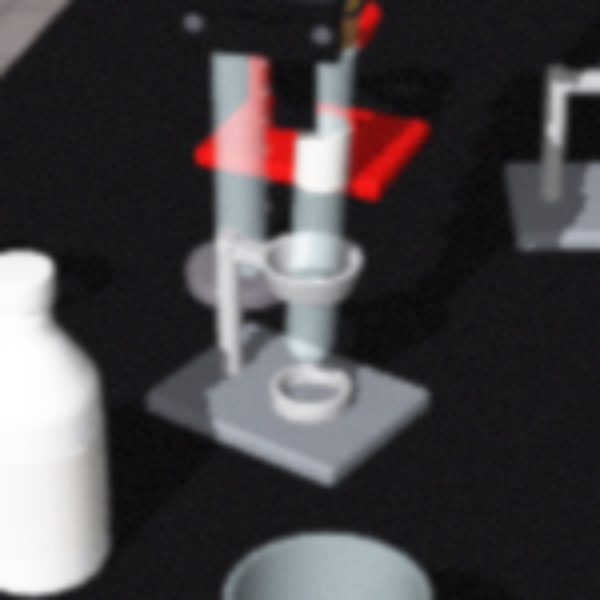

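The tube is through the ring, with the foot at crop (312,360) directly above the collar centre (312,388). Carrying on down, about 25 mm.

>>> {"name": "step_arm", "arguments": {"series": [[0, 0, 5, 0], [0, 0, 5, 0], [0, 0, 5, 0], [0, 0, 4, 0], [0, 0, 0, 0]]}}

```text
clock: 13.65
eef_pos: [0.6416, -0.0196, 0.1757]
tcp_rot: [[0.998, 0.055, -0.001], [0.055, -0.998, -0.0], [-0.001, -0.0, -1.0]]
ft_force: [-0.2, 0.3, -1.7]
gripper_width: 0.0241
gripper_force: 7.9
```

>>> {"name": "step_arm", "arguments": {"series": [[0, 0, 2, 0], [0, 0, 2, 0], [0, 0, 0, 0], [0, 0, 0, 0]]}}

```text
clock: 14.05
eef_pos: [0.642, -0.0195, 0.1726]
tcp_rot: [[0.998, 0.055, 0.0], [0.055, -0.998, -0.0], [0.0, 0.0, -1.0]]
ft_force: [0.4, 0.1, -1.1]
gripper_width: 0.0243
gripper_force: 7.9
```

>>> {"name": "step_arm", "arguments": {"series": [[0, 0, 1, 0], [0, 0, 1, 0], [0, 0, 0, 0], [0, 0, 0, 0]]}}

```text
clock: 14.45
eef_pos: [0.6419, -0.0195, 0.1705]
tcp_rot: [[0.998, 0.055, -0.0], [0.055, -0.998, -0.0], [-0.0, 0.0, -1.0]]
ft_force: [0.1, 0.2, -0.6]
gripper_width: 0.0242
gripper_force: 7.9
```

>>> {"name": "step_arm", "arguments": {"series": [[0, 0, 1, 0], [0, 0, 1, 0], [0, 0, 0, 0], [0, 0, 0, 0]]}}

```text
clock: 14.85
eef_pos: [0.6421, -0.0195, 0.1688]
tcp_rot: [[0.998, 0.055, 0.0], [0.055, -0.998, -0.0], [0.0, 0.0, -1.0]]
ft_force: [0.1, 0.2, 1.8]
gripper_width: 0.0246
gripper_force: 7.8
```

>>> {"name": "step_arm", "arguments": {"series": [[0, 0, 1, 0], [0, 0, 1, 0], [0, 0, 0, 0], [0, 0, 0, 0]]}}

```text
clock: 15.25
eef_pos: [0.6428, -0.0194, 0.1679]
tcp_rot: [[0.998, 0.055, 0.003], [0.055, -0.999, -0.0], [0.003, 0.0, -1.0]]
ft_force: [0.8, 0.7, 7.6]
gripper_width: 0.0241
gripper_force: 7.5
```

Contact came at TCP z = 0.169, which puts the foot on the base plate (0.012 m; the collar top would have stopped it 10 mm higher). I'll ease off, release and rise.

>>> {"name": "step_arm", "arguments": {"series": [[0, 0, -1, 0], [0, 0, 0, 0], [0, 0, 0, 0]]}}

```text
clock: 15.55
eef_pos: [0.6423, -0.0195, 0.1679]
tcp_rot: [[0.998, 0.055, 0.001], [0.055, -0.998, -0.0], [0.001, 0.0, -1.0]]
ft_force: [-0.4, -0.2, 4.7]
gripper_width: 0.0242
gripper_force: 7.6
```

>>> {"name": "step_arm", "arguments": {"series": [[0, 0, 0, 0], [0, 0, 0, 0], [0, 0, 0, 0], [0, 0, 0, 0], [0, 0, 0, 0], [0, 0, 0, 0]], "grip": 55}}

```text
clock: 16.15
eef_pos: [0.6419, -0.0196, 0.1674]
tcp_rot: [[0.998, 0.055, -0.0], [0.055, -0.998, -0.0], [-0.0, 0.0, -1.0]]
ft_force: [0.0, -1.6, 0.5]
gripper_width: 0.0539
gripper_force: 0.0
```

>>> {"name": "step_arm", "arguments": {"series": [[0, 0, -10, 0], [0, 0, -15, 0], [0, 0, -20, 0], [0, 0, -20, 0], [0, 0, -20, 0], [0, 0, -20, 0], [-30, 0, -10, 0], [-30, 0, 0, 0], [-30, 0, 0, 0], [-30, 0, 0, 0], [-30, 0, 0, 0], [0, 0, 0, 0]]}}

```text
clock: 17.35
eef_pos: [0.4901, -0.0278, 0.2845]
tcp_rot: [[0.999, 0.055, 0.002], [0.055, -0.999, -0.003], [0.001, 0.003, -1.0]]
ft_force: [0.7, 0.2, 0.1]
gripper_width: 0.055
gripper_force: 0.0
```

```bash
python3 - <<'E'
from h import *
np.set_printoptions(precision=3,suppress=True)
s=get_state();print(s["eef_pos"],s["ft_force"],s["gripper_width"])
for c in("side","top"):
    im,d=imaging.capture(c);hsv=cv2.cvtColor(im,cv2.COLOR_RGB2HSV)
    t=proj(c,[.64,-.02,.205])[0];m=np.zeros(d.shape,bool);x,y=t.astype(int);m[y-25:y+25,x-25:x+25]=1
    k=m&(hsv[...,1]>90)&(hsv[...,0]>5)&(hsv[...,0]<25)&(hsv[...,2]>60);v,u=np.nonzero(k)
    print(c,"cork expected",t,"n",k.sum())
    if k.any():print(u.mean(),v.mean(),v.min(),v.max(),np.median(cloud(c,d,k),0),cloud(c,d,k)[:,2].max())
    for q in("tube","standing_tube","beaker","cylinder","bottle"):
        print(c,q,[(np.round(r["uv"]),round(r["confidence"],2),atz(c,r["uv"],.012 if "tube" in q else 0)[:2]) for r in imaging.place_of(c,q)])
E
```

```text
[ 0.49  -0.028  0.284] [0.739 0.151 0.072] 0.05503007949446139
side cork expected [340.348 189.805] n 178
349.39325842696627 191.73595505617976 186 198 [ 0.623 -0.017  0.205] 0.20985599037227787
side tube [(array([279., 385.]), 0.86, array([0.643, 0.323])), (array([337., 272.]), 0.62, array([ 0.649, -0.027]))]
side standing_tube [(array([420., 227.]), 0.72, array([ 0.517, -0.265]))]
side beaker [(array([342., 369.]), 0.84, array([0.56 , 0.244])), (array([324., 247.]), 0.48, array([ 0.712, -0.131]))]
side cylinder [(array([326., 246.]), 0.94, array([ 0.708, -0.137]))]
side bottle [(array([270., 315.]), 0.73, array([0.734, 0.138])), (array([337., 277.]), 0.38, array([ 0.648, -0.023]))]
top cork expected [336.334 261.626] n 201
337.089552238806 271.6169154228856 264 279 [ 0.623 -0.021  0.206] 0.21318732621222858
top tube [(array([166., 258.]), 0.86, array([0.653, 0.325])), (array([335., 264.]), 0.66, array([ 0.647, -0.02 ]))]
top standing_tube [(array([465., 330.]), 0.92, array([ 0.518, -0.283])), (array([265., 220.]), 0.6, array([0.733, 0.124]))]
top beaker [(array([206., 305.]), 0.67, array([0.559, 0.243]))]
top cylinder [(array([394., 231.]), 0.89, array([ 0.715, -0.138]))]
top bottle [(array([266., 220.]), 0.59, array([0.735, 0.124]))]
```

The tube is in the stand. Its cork is at z ≈ 0.206–0.21 (207 mm expected when seated), and it rests against the ring with about 5° of natural play. The bystanders and the beaker are in place.

```bash
python3 -c "
from rig import arm;print(arm.sign_off())"
```

```text
the job is handed in; nothing more can be done
None
```

I handed in the job: the tube stands stopper up in the grey stand, lowered to the base plate before release, and leans about 5° against the ring; the beaker was last seen upright, and the other stand's tube, cylinder and bottle are where they were.

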